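# Announce a finished order

### The job

An order is ready: announce it. First switch on the white pick-up display box by pressing the raised end of its rocker switch all the way down, then push the square key fully in, and after that ring the counter bell by pressing the knob on its top all the way down and letting it up again. Only press, with the fingertips: do not lift or shove the bell, leave the round key and the narrow bar key alone, and leave the tin, the spice jar and the dip cup standing where they are.

Things in the scene. Friction and masses are not known exactly. Their poses are not given: they have to be found in the camera images.
- display_box: White plastic pick-up display box, fixed, 134 x 228 mm; origin under its middle on the table, x to its back (away from the robot), y to its left. Deck 40 mm high at x -62 to 32 mm, behind it a hood 74 mm high. On the deck at x = -22 mm, y = -81, -27, 27, 81 mm sit four grey bezels (64 x 50 mm, tops 44 mm above the table) with rocker, round, square and bar key in varying order.
- rocker_module: Grey bezel 64 x 50 x 4 mm that carries the rocker; origin at the centre of its underside, 40 mm above the table, axes as the box's. The rocker's pivot lies 12 mm above the origin.
- rocker_end (a point): Press point on the rocker's far half (toward the hood), 18 mm along its face from the pivot; moves with it: 59 mm above the table when off, 52 mm when on. The rocker is a white V-shaped paddle 52 mm long (along the box's x, 26 mm each side of the pivot), 26 mm wide, 6 mm thick; pivot 52 mm above the table, mid-bezel.
- rocker (a joint): Rocker angle (rad). Start near -0.2 = off: the far half stands up 0.4 rad, its end 62 mm above the table, the near half lies level. +0.2 = on: far half level, 52 mm above the table, at a hard stop. Friction (0.06 N m, about 3 N at the end) keeps it where it is left; 10 to 15 N is plenty.
- square_key_module: Grey bezel 64 x 50 x 4 mm that carries the square key in its middle; origin at the centre of its underside, 40 mm above the table, axes as the box's.
- square_key_top (a point): Centre of the top face of the square key, a white square cap 28 x 28 mm. Its z axis is up. Its height over the table is 56 mm when out, 48 mm when in.
- square_key (a joint): Square key: slides straight down 8 mm against steady friction of about 4 N up to a hard stop (10 to 15 N is plenty) and stays where it is left; nothing springs it back. Joint 0 = fully out (cap top 12 mm above its bezel), 0.008 = fully in (4 mm above the bezel).
- round_key_top (a point): Centre of the top face of the round key, a white round cap 28 mm across. Its z axis is up. Its height over the table is 56 mm when out, 48 mm when in.
- round_key (a joint): Round key, not to be pressed: slides straight down 8 mm against steady friction of about 4 N up to a hard stop (10 to 15 N is plenty) and stays where it is left; nothing springs it back. Joint 0 = fully out (cap top 12 mm above its bezel), 0.008 = fully in (4 mm above the bezel).
- bar_key_top (a point): Centre of the top face of the bar key, a white narrow cap 42 mm (along the box's x) x 14 mm. Its z axis is up. Its height over the table is 56 mm when out, 48 mm when in.
- bar_key (a joint): Bar key, not to be pressed: slides straight down 8 mm against steady friction of about 4 N up to a hard stop (10 to 15 N is plenty) and stays where it is left; nothing springs it back. Joint 0 = fully out (cap top 12 mm above its bezel), 0.008 = fully in (4 mm above the bezel).
- call_bell: Loose white-metal counter bell on a dark foot, 82 mm across, 64 mm high in all, 0.19 kg; origin at the centre of its underside, z up. Dome top 48 mm above the table, the press knob stands in the middle above it. It stands at one side of the display box, the tin at the other; which side changes.
- bell_top (a point): Centre of the top of the bell's press knob (11 mm across), 63.5 mm above the table when up.
- call_bell_button (a joint): Bell knob (m): 0 = up, 0.004 = fully down at a hard stop. A spring of 2 N per mm (8 N fully down) lifts it again.
- milk_tin: Loose food tin, 75 mm across, 58 mm high, flat top; origin at the centre of its underside. Bystander.
- spice_jar: Loose spice jar, 47 mm across, 98 mm high, in front of the box (robot side); origin at the centre of its underside. Bystander.
- dip_cup: Loose small steel dip cup, 67 mm across the rim, 33 mm high, in front of the box (robot side); origin at the centre of its underside. Bystander.
Mind the look-alikes: they are no part of the job. What is shaped like the call_bell but brown or turquoise is not meant.

How it is judged:
By the outcome, as a careful person would: the job done as asked, in the order asked, and still so for the second after the job is handed in, with the robot touching nothing.
It also fails if it takes over 40 s, if anything falls off the work surface, if the arm or the gripper's body presses on something with over 40 N, if the wrist force passes 120 N, or if a joint passes its speed limit or range.

### The arm

A 6-joint arm with a two-finger parallel gripper is mounted at the origin on the work surface; the furniture and walls round the work are solid. World frame = base frame: x ahead of the robot, y to its left, z up, the work surface at z = 0. Lengths are in m, angles in rad, forces in N, time in s.
With the tool pointing down it reaches from about 0.225 to 0.875 m from the base axis. Payload 3.4 kg.
Tool frame: the origin (TCP) lies midway between the tips of the shut fingers; the grasp point (between the pads) lies 19 mm behind it; z points along the fingers, y is the line along which they close (so a half turn about z gives the same grasp; the last joint's range is limited). The gripper opens to 85 mm and grips with 20 to 120 N. Pads are 22 mm wide; open, the fingers measure 114 mm over their backs; the gripper's body (76 mm by 85 mm) begins 54 mm behind the grasp point. The pads swing forward as they close: fully open they stand 13 mm farther back than shut.
Start: joints at [-1.327, 0.276, 1.505, -0, 1.361, -0.121], TCP at [0.205, -0.537, 0.231] pointing down, gripper open.
Joint ranges: [-2.89, 2.89], [-0.75, 2.08], [0.22, 2.7], [-1.18, 4.32], [0.11, 2.71], [-2.7, 2.7]. Speed limits (rad/s): [2.57, 2.57, 3.14, 3.14, 3.14, 3.14].

### API

Orientations are given as a unit quaternion [w, x, y, z].
In Python, from rig import * gives the robot as it stands.
- The arm moves only by the tool apply_moves, never from a script. Its argument "steps" is one flat list of numbers, 4 for each row, row after row: the shift along the world's x, y, z in cm, then the turn about the world's z in degrees. A call has 1 to 8 rows; each row is the pose to reach, as a shift and turn from the pose commanded when the call began; what a row does not reach only later rows make up. A row lasts 1/12 s, in which the tool goes at most 41.7 mm and 7.16 degrees, less where a joint would pass 70% of its speed; a pose out of reach is approached as far as the arm can. A call with a gripper value outside its range is refused whole. "jaw" is the closure in counts, from 0 (fully open) to 255 (shut), set as the call begins (left out, the last holds). The fingers move at their own pace and stop on an object; "newtons" is the grip in N (left out, the last holds). Time passes only in rows, so rows that repeat a pose let the fingers close. It gives the time, the measured TCP pose, the force, the opening and the grip force at its end, in the units of the state.
- get_state(): the state, without advancing time (a new reading comes with each control period).
- get_image(name): name is "scene" or "top" or "wrist"; returns the picture (420x560x3 uint8, red, green, blue); there is no depth.
- calibration(name): a dict with "fx", "fy", "cx", "cy" (pixels), "xyz" and "rotation" of the camera in the world. Camera axes: x right, y up, looking along -z (the intrinsics and any distortion apply to the point x, -y, -z); pixel columns grow to the right and rows downward; lengths in m; the calibration is good to about 2 mm. A picture is of the moment at which its call begins: read the wrist's pose just before it. calibration takes no time and is no camera call; for the wrist camera it gives the pose at the moment of the call.
- sign_off(): hands the job in; it is judged then, once.
The state is a dict: "clock": time; "qpos": joint angles; "qd": joint speeds; "effort": joint torques, N m; "position": TCP position; "ee_rot": TCP orientation; "contact_force": force on the tool from outside, world axes, zero at the start; "moment": the same for the moment, N m; "width": finger opening in m; "gripper_force": force on a finger pad.
Only numpy, scipy, OpenCV 4.12 (cv2) and the standard library are available. Lean on these libraries where they do the work, as an engineer would, in place of code of your own. Each camera call takes 0.05 s, during which the arm holds its last target. There are 200 camera calls.

## Working session

There is one attempt and no reset: what is moved stays moved. The work goes in short steps, Python scripts to look and compute and a tool call to move; the robot and the scene stay as the last step left them, time stands still between calls to the robot, and variables do not carry over. Pictures are saved under pics/ and viewed, at most 10 in all, crops included, and the job is handed in when it is done.

Besides the shell and the picture viewer there is one more tool, called after ">>>" as name(argument=value, ...), one argument or row to a line, values as JSON. apply_moves: Moves the arm, as the interface text tells. Its arguments: {"type":"object","properties":{"steps":{"type":"array","items":{"type":"number"}},"jaw":{"type":"number"},"newtons":{"type":"number"}},"required":["steps"]}

```bash
mkdir -p pics; ls; python3 - <<'E'
from rig import *
import cv2
for n in("top","scene"):
    im=get_image(n); cv2.imwrite(f"pics/{n}1.png",im[:,:,::-1]); c=calibration(n); print(n,c)
print(get_state())
E
```

```text
pics
top {'fx': 381.8604267017475, 'fy': 381.8604267017475, 'cx': 277.9557230487109, 'cy': 214.2433675302132, 'xyz': array([0.35462644, 0.12359345, 0.9936823 ]), 'rotation': array([-0.70532501, -0.03178699,  0.00511531,  0.70815256])}
scene {'fx': 468.4622240429533, 'fy': 468.4622240429533, 'cx': 289.8822635780503, 'cy': 214.32132859915183, 'xyz': array([-0.22796958,  0.65358086,  0.84591261]), 'rotation': array([-0.41493586, -0.17207756,  0.36381595,  0.81599969])}
{'clock': 0.1, 'qpos': array([-1.32701035e+00,  2.76515332e-01,  1.50602118e+00, -8.49086644e-06,
        1.36070599e+00, -1.20998412e-01]), 'qd': array([-0.00047806,  0.00026713, -0.00491405,  0.00041795, -0.00099186,
        0.0003991 ]), 'effort': array([ 4.91747323e-04, -4.17698658e+01, -2.46404135e+01, -1.87820169e-04,
        5.74293867e-03,  1.15566684e-05]), 'position': array([ 0.20500586, -0.53669714,  0.23052975]), 'ee_rot': array([-8.23117273e-04,  9.83412109e-01,  1.81383416e-01, -5.47570580e-05]), 'contact_force': array([ 0.47005095, -0.92423405,  0.71443171]), 'moment': array([ 0.00356632, -0.01399601,  0.01428332]), 'gripper_force': 0.0, 'width': 0.08528118712120633}
```

View pics/top1.png

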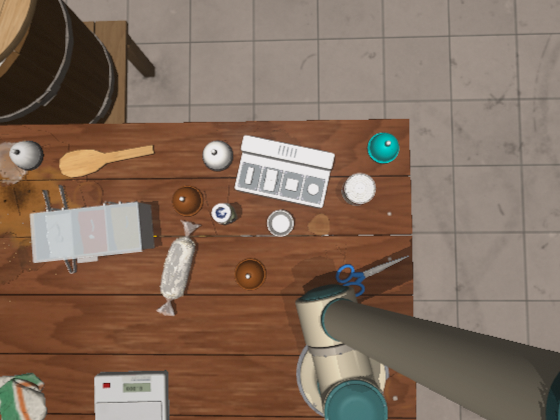

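View pics/scene1.png

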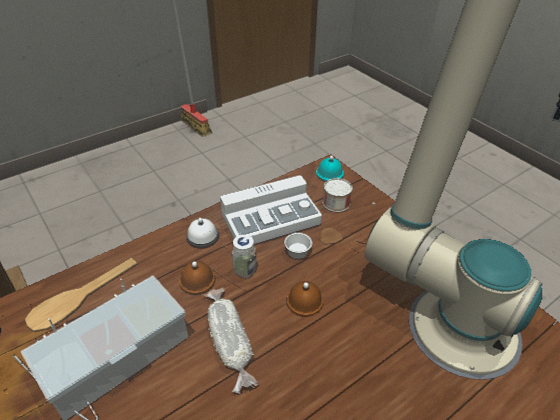

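The top view shows these candidates:
- **Bells:** a white one beside the box at (217,154), another white one far left at (25,155), brown ones at (187,199) and (249,274), and a turquoise one at (383,148). The tin is at (359,188), right of the box, so the call_bell is (217,154), on the other side.
- **Keys, left to right:** (249,174) bar?, (270,180) rocker?, (291,185) square?, (313,189) round?

I'll check these in one close crop.

```bash
cat > h.py <<'E'
from rig import *
import cv2, numpy as np
from scipy.spatial.transform import Rotation as R
def ray(c,u,v):
    q=c["rotation"]; r=R.from_quat([q[1],q[2],q[3],q[0]])
    return r.apply([(u-c["cx"])/c["fx"],-(v-c["cy"])/c["fy"],-1.0])
def at(c,u,v,z):
    d=ray(c,u,v); o=np.array(c["xyz"]); return o+d*(z-o[2])/d[2]
def proj(c,p):
    q=c["rotation"]; r=R.from_quat([q[1],q[2],q[3],q[0]])
    x,y,z=r.inv().apply(np.array(p)-c["xyz"]); return c["cx"]+c["fx"]*x/-z, c["cy"]+c["fy"]*y/z
E
python3 - <<'E'
from h import *
print(calibration("top").keys())
a=cv2.imread("pics/top1.png")[125:215,195:345]; b=cv2.imread("pics/scene1.png")[170:260,180:330]
s=lambda i:cv2.resize(i,(750,290*750//750) if 0 else None,fx=3.3*1.5,fy=3.3,interpolation=cv2.INTER_CUBIC)
s=lambda i:cv2.resize(i,None,fx=3.3,fy=3.3,interpolation=cv2.INTER_CUBIC)
cv2.imwrite("pics/crop1.png",np.vstack([s(a),s(b)]))
im=cv2.imread("pics/top1.png");c=calibration("top")
hsv=cv2.cvtColor(im,cv2.COLOR_BGR2HSV)
g=im.astype(int)
# dark bezels
m=((hsv[...,1]<40)&(hsv[...,2]>60)&(hsv[...,2]<175)).astype(np.uint8)
roi=np.zeros_like(m);roi[130:210,230:340]=1
n,l,st,ce=cv2.connectedComponentsWithStats(m*roi)
for i in range(1,n):
    if st[i,4]>60: print("bez",ce[i],st[i,4],cv2.minAreaRect(np.argwhere(l==i)[:,::-1].astype(np.float32)),at(c,*ce[i],.044))
for n_,u,v,z in(("bell",217.5,154.5,.048),("far bell",25,155,.048),("tin",359,188,.058),("jar",223,213,.098),("cup",280,223,.033)):print(n_,at(c,u,v,z).round(3))
E
```

```text
dict_keys(['fx', 'fy', 'cx', 'cy', 'xyz', 'rotation'])
bez [286.84140969 160.80176211] 227 ((286.75, 160.75), (89.62506103515625, 3.137857675552368), 11.309932708740234) [0.53845341 0.13666337 0.044     ]
bez [249.8027027  176.01351351] 370 ((249.52194213867188, 175.89756774902344), (19.27667808532715, 25.283178329467773), 12.094757080078125) [0.50086523 0.2298601  0.044     ]
bez [271.21338912 180.46025105] 239 ((270.40728759765625, 180.265869140625), (19.62589454650879, 25.492706298828125), 12.094757080078125) [0.48917642 0.17602002 0.044     ]
bez [291.49691358 184.87962963] 324 ((291.429443359375, 184.81765747070312), (19.6322078704834, 25.272401809692383), 12.52880573272705) [0.47764264 0.12528894 0.044     ]
bez [312.60490463 189.03269755] 367 ((312.4756164550781, 189.28048706054688), (19.4862060546875, 25.492706298828125), 12.094757080078125) [0.46682074 0.072769   0.044     ]
bell [0.555 0.311 0.048]
far bell [0.56  0.809 0.048]
tin [ 0.467 -0.04   0.058]
jar [0.405 0.287 0.098]
cup [0.383 0.155 0.033]
```

View pics/crop1.png

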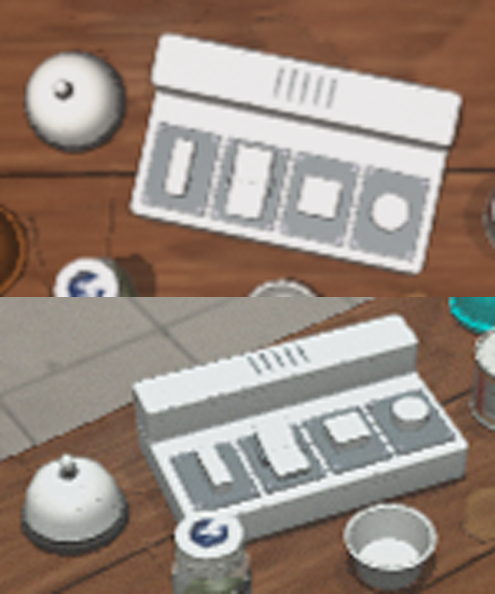

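The crop confirms the order, left to right: bar (249,174), rocker (270,180), square (291,185), round (313,189). The white bell sits left of the box with its knob at about (214.4,152), and the tin is on the right. Next I'll compute the targets and set out.

```bash
python3 - <<'E'
from h import *
c=calibration("top")
P=[at(c,*p,.044)[:2] for p in((249.5,175.9),(270.4,180.27),(291.43,184.82),(312.5,189.28))]
P=np.array(P); t=np.array([81,27,-27,-81])/1e3
s=np.polyfit(t,P,1); print("ydir",s[0],np.linalg.norm(s[0]),"mid",s[1],"yaw",np.degrees(np.arctan2(-s[0][0],s[0][1])))
y=s[0]/np.linalg.norm(s[0]); x=np.array([y[1],-y[0]])
print("rocker end",s[1]+y*.027+x*.0166,"square",s[1]-y*.027)
k=at(c,214.4,152,.0635);print("knob",k, "dome",at(c,217.5,154.5,.03))
cs=calibration("scene");print("knob proj in scene",proj(cs,k),"square",proj(cs,[*(s[1]-y*.027),.056]))
E
```

```text
ydir [0.21619645 0.97291044] 0.9966421720620097 mid [0.48370733 0.15179331] yaw -12.52847806121126
rocker end [0.50576902 0.17454944] square [0.47785035 0.12543623]
knob [0.55853095 0.31575318 0.0635    ] dome [0.5593071  0.31462806 0.03      ]
knob proj in scene (np.float64(201.69635890255026), np.float64(218.47164802344383)) square (np.float64(284.39602958084055), np.float64(208.68179769134477))
```

>>> apply_moves(
  steps=[1.5,3.5,0,-4,3,7,0,-8,4.5,10.5,0,-12,6,14,0,-16,7.5,17.5,0,-20,9,21,0,-25,10.5,24.5,0,-29,12,28,0,-33],
  jaw=255,
  newtons=40,
)

```text
clock: 0.77
position: [0.3252, -0.2552, 0.2311]
ee_rot: [-0.0, 0.994, -0.107, -0.0]
contact_force: [1.0, -2.1, -0.3]
width: 0.0001
gripper_force: 0.0
```

>>> apply_moves(
  steps=[1.5,3.5,0,0,3,7,0,0,4.5,10.5,0,0,6,14,0,0,7.5,17.5,0,0,9,21,0,0,10.5,24.5,0,0,12,28,0,0],
)

```text
clock: 1.43
position: [0.4452, 0.0248, 0.2312]
ee_rot: [0.0, 0.994, -0.105, -0.0]
contact_force: [0.6, -0.1, -0.1]
width: 0.0005
gripper_force: 0.0
```

>>> apply_moves(
  steps=[1,3,0,0,2.5,6.5,0,0,4,10,0,0,5,12.5,0,0,5.5,14,0,0,6.1,15.1,0,0,6.1,15.1,-2,0,6.1,15.1,-4,0],
)

```text
clock: 2.1
position: [0.5073, 0.1745, 0.1916]
ee_rot: [-0.0, 0.994, -0.105, 0.001]
contact_force: [-0.2, -0.6, 0.2]
width: -0.0002
gripper_force: 0.0
```

```bash
python3 - <<'E'
from h import *
s=get_state();print(s["clock"],s["position"],s["ee_rot"],s["contact_force"])
c=calibration("wrist");print(c)
im=get_image("wrist");cv2.imwrite("pics/w1.png",im[:,:,::-1])
for n,p in(("rend",[.5058,.1745,.059]),("sq",[.4779,.1254,.056]),("knob",[.5585,.3158,.0635])):print(n,proj(c,p))
E
```

```text
2.1 [0.50730252 0.17446595 0.19156527] [-2.02096988e-04  9.94489548e-01 -1.04826836e-01  1.35394667e-03] [-0.21212513 -0.62340774  0.16971341]
{'fx': 322.05951697535295, 'fy': 322.05951697535295, 'cx': 279.84588346440984, 'cy': 213.10737236693728, 'xyz': array([0.58626771, 0.15680644, 0.33466792]), 'rotation': array([-0.62088841,  0.09750696, -0.1211469 ,  0.76831856])}
rend (np.float64(279.58185205740403), np.float64(206.0621443257356))
sq (np.float64(338.2593326368972), np.float64(222.8481703240558))
knob (np.float64(105.91453829939698), np.float64(183.15709701842542))
```

View pics/w1.png

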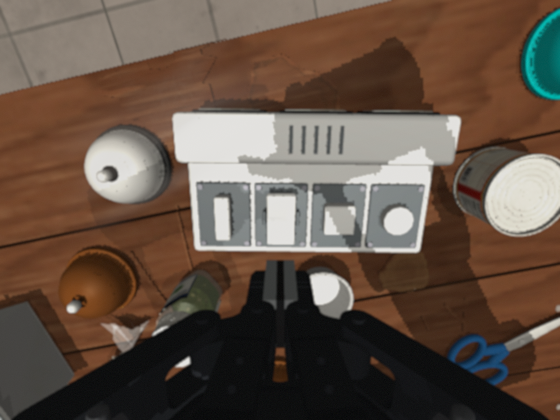

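The wrist view shows the bar at (223,217), rocker at (281,218) with its far half around row 205, square at (339,220), round at (398,220), and the bell knob at (107,174). The rocker and square agree with my estimates. The knob is about 9 px off, so I'll re-measure it when close. Now I'll press the rocker's far half.

>>> apply_moves(
  steps=[0,0,-3.5,0,0,0,-7,0,0,0,-10,0,0,0,-12,0,0,0,-12.5,0,0,0,-13,0,0,0,-13.4,0,0,0,-13.7,0],
)

```text
clock: 2.82
position: [0.507, 0.1734, 0.0555]
ee_rot: [0.0, 0.994, -0.105, 0.001]
contact_force: [-1.5, -2.0, 2.5]
width: 0.0003
gripper_force: 1.4
```

>>> apply_moves(
  steps=[0,0,-0.1,0,0,0,-0.2,0,0,0,-0.3,0,0,0,-0.3,0],
)

```text
clock: 3.15
position: [0.5072, 0.1739, 0.0521]
ee_rot: [-0.0, 0.994, -0.105, 0.001]
contact_force: [-0.1, -2.2, 2.6]
width: 0.0001
gripper_force: 1.7
```

>>> apply_moves(
  steps=[0,0,-0.1,0,0,0,-0.2,0,0,0,-0.2,0],
)

```text
clock: 3.4
position: [0.5073, 0.1739, 0.0518]
ee_rot: [-0.0, 0.994, -0.105, 0.002]
contact_force: [-1.8, -3.1, 16.7]
width: 0.0001
gripper_force: 8.3
```

The force jumped to 16.7 N at z = 0.052, so the rocker is at its hard stop. Next I'll lift, check, and move over the square key.

>>> apply_moves(
  steps=[0,0,1.5,0,0,0,3.5,0,0,0,5.5,0,-1.4,-2.4,5.5,0,-2.8,-4.8,5.5,0,-2.8,-4.8,5.5,0],
)

```text
clock: 3.9
position: [0.4747, 0.1236, 0.1043]
ee_rot: [0.001, 0.994, -0.106, -0.002]
contact_force: [-0.6, -0.3, -0.1]
width: -0.0
gripper_force: 0.0
```

```bash
python3 - <<'E'
from h import *
s=get_state();print(s["clock"],s["position"],s["contact_force"])
c=calibration("wrist")
im=get_image("wrist");cv2.imwrite("pics/w2.png",cv2.resize(im[:,:,::-1],None,fx=1.4,fy=1.4))
sc=get_image("scene")[170:260,180:330,::-1]
w=im[60:270,0:440,::-1]
cv2.imwrite("pics/c2.png",np.vstack([cv2.resize(w,(600,286)),cv2.resize(sc,(600,310),interpolation=cv2.INTER_CUBIC)]))
for n,p in(("tcp",s["position"]),("sq",[.4779,.1254,.056])):print(n,proj(c,p))
E
```

```text
3.9 [0.47472518 0.12358658 0.10426213] [-0.5637553  -0.34478877 -0.13609871]
tcp (np.float64(278.6473442010057), np.float64(279.1831758298054))
sq (np.float64(274.9134893968758), np.float64(237.12018180877865))
```

View pics/c2.png

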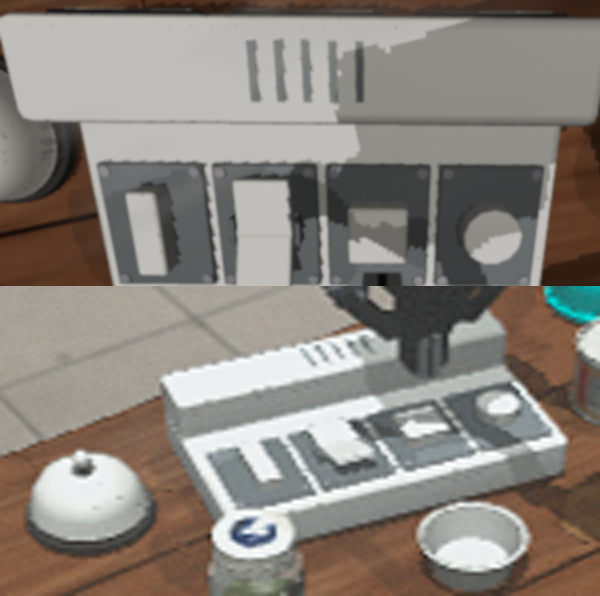

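The rocker now shows its far half level and near half up, so it is on. The square cap is at about (277,232) in the wrist frame, so its true position is about (0.480, 0.124). I'll press it.

>>> apply_moves(
  steps=[0.2,-0.1,-1.5,0,0.2,-0.1,-3,0,0.2,-0.1,-4,0,0.2,-0.1,-4.4,0,0.2,-0.1,-4.7,0,0.2,-0.1,-5,0,0.2,-0.1,-5.2,0,0.2,-0.1,-5.4,0],
)

```text
clock: 4.67
position: [0.4806, 0.1255, 0.0509]
ee_rot: [-0.001, 0.994, -0.106, 0.001]
contact_force: [-1.1, 2.8, 3.8]
width: 0.0006
gripper_force: 2.0
```

>>> apply_moves(
  steps=[0,0,-0.1,0,0,0,-0.2,0,0,0,-0.3,0,0,0,-0.4,0,0,0,-0.45,0,0,0,-0.45,0],
)

```text
clock: 5.17
position: [0.4808, 0.1252, 0.0479]
ee_rot: [-0.0, 0.994, -0.106, 0.001]
contact_force: [-4.3, 2.3, 17.7]
width: -0.0001
gripper_force: 8.8
```

The square key hit its hard stop at z = 0.048 with 17.7 N. Next I'll lift clear and go above the bell.

>>> apply_moves(
  steps=[0,0,3,0,0,0,6,0,0.5,1.5,8,0,2,5,8.5,0,3.5,8.5,8.5,0,5,12,8.5,0,6.5,15.5,8.5,0,7.5,18,8.5,0],
)

```text
clock: 5.83
position: [0.5568, 0.3072, 0.1305]
ee_rot: [-0.0, 0.994, -0.105, 0.001]
contact_force: [0.5, -0.1, -0.5]
width: -0.0001
gripper_force: 0.0
```

>>> apply_moves(
  steps=[0.4,1,0,0,0.4,1,0,0,0.4,1,0,0],
)

```text
clock: 6.08
position: [0.5585, 0.3138, 0.13]
ee_rot: [0.001, 0.994, -0.105, -0.001]
contact_force: [-0.8, -0.2, -0.1]
width: 0.0003
gripper_force: 0.0
```

```bash
python3 - <<'E'
from h import *
s=get_state();print(s["clock"],s["position"],s["contact_force"])
c=calibration("wrist")
im=get_image("wrist");cv2.imwrite("pics/w3.png",cv2.resize(im[:,:,::-1],None,fx=1.4,fy=1.4))
for n,p in(("tcp",s["position"]),("knob",[.5585,.3158,.0635])):print(n,proj(c,p))
np.save("c3.npy",np.array([c],dtype=object),allow_pickle=True)
E
```

```text
6.0833 [0.55851407 0.31376217 0.12999907] [-0.78553383 -0.23897853 -0.12340142]
tcp (np.float64(278.6310570667386), np.float64(279.1269549239106))
knob (np.float64(275.8546968303432), np.float64(231.42776343423867))
```

View pics/w3.png

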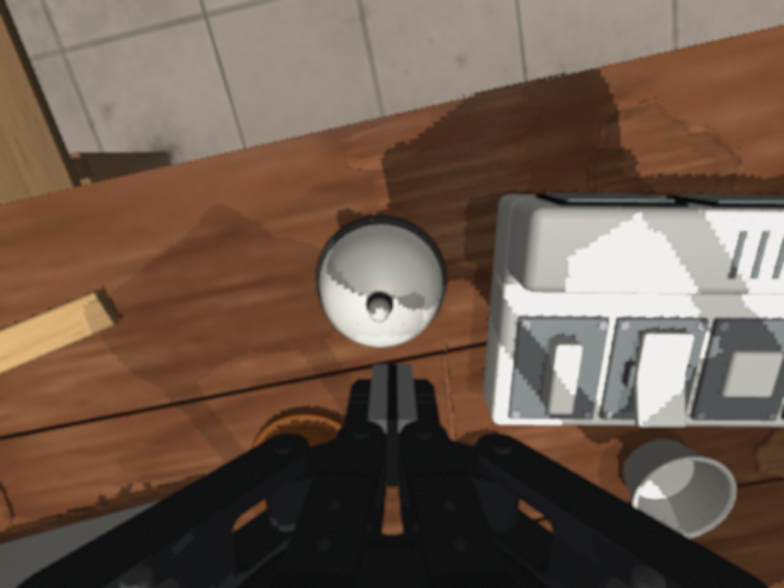

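The knob is at about (379,304) in the enlarged view, i.e. (270.7,217) in the raw frame, with the fingers just below it.

```bash
python3 - <<'E'
from h import *
c=calibration("wrist");s=get_state()
im=cv2.imread("pics/w3.png")
k=at(c,379.5/1.4,303.5/1.4,.0635);print("knob",k,"delta cm",(k-s["position"])*100)
print("dome centre",at(c,381/1.4,281/1.4,.02))
ct=calibration("top");print("proj in top",proj(ct,k)); print("scene",proj(calibration("scene"),k))
E
```

```text
knob [0.56939998 0.31608033 0.0635    ] delta cm [ 1.1118037   0.29587615 -6.67404398]
dome centre [0.56852052 0.31641548 0.02      ]
proj in top (np.float64(214.29386869373783), np.float64(147.66071403725104))
scene (np.float64(199.4147462105495), np.float64(216.04872419691648))
```

The top and scene views say x = 0.559, the wrist view says 0.569. That matters for a knob 11 mm across, so I'll compare the views closely.

```bash
python3 - <<'E'
from h import *
t=cv2.imread("pics/top1.png");ct=calibration("top");cs=calibration("scene")
sc=get_image("scene")[:,:,::-1].copy();w=get_image("wrist")[:,:,::-1].copy();cw=calibration("wrist")
def crop(im,c,u,v,h,f):
    o=cv2.resize(im[v-h:v+h,u-h:u+h],None,fx=f,fy=f,interpolation=cv2.INTER_NEAREST)
    for p,col in(([.5585,.3158,.0635],(0,0,255)),([.5694,.3161,.0635],(0,200,0))):
        a,b=proj(c,p);cv2.circle(o,(int((a+.5-u+h)*f),int((b+.5-v+h)*f)),3,col,-1)
    return o
cv2.imwrite("pics/cmp.png",np.hstack([crop(t,ct,217,154,22,6),crop(sc,cs,202,228,22,6),crop(w,cw,272,205,66,2)]))
# dome: bright low-saturation blob in each
for n,im,(u,v,h),c in(("top",t,(217,154,20),ct),("scene",sc,(202,230,20),cs),("wrist",w,(272,203,55),cw)):
    hs=cv2.cvtColor(im,cv2.COLOR_BGR2HSV);m=((hs[...,1]<60)&(hs[...,2]>110)).astype(np.uint8);r=np.zeros_like(m);r[v-h:v+h,u-h:u+h]=1
    k,l,st,ce=cv2.connectedComponentsWithStats(m*r);i=1+np.argmax(st[1:,4]);
    q=np.argwhere(l==i)[:,::-1].astype(np.float32);(x,y),rad=cv2.minEnclosingCircle(q);print(n,(x,y),rad,at(c,x,y,.025).round(4))
# box reference: square bezel centre & hood vs wrist
for p in([.4779-.0,.1254,.044],[.501,.2305,.044]):print(p,proj(cw,p))
hs=cv2.cvtColor(w,cv2.COLOR_BGR2HSV)
print(get_state()["position"])
E
```

```text
top (216.44595336914062, 154.44595336914062) 14.162006378173828 [0.5605 0.3184 0.025 ]
scene (201.6254425048828, 231.7561798095703) 14.988027572631836 [0.5548 0.3226 0.025 ]
wrist (270.0, 204.0) 43.82931137084961 [0.5677 0.3182 0.025 ]
[0.4779, 0.1254, 0.044] (np.float64(531.0160342413731), np.float64(267.1841513425968))
[0.501, 0.2305, 0.044] (np.float64(395.70172623005607), np.float64(266.99653150922427))
[0.55841849 0.31289658 0.13072637]
```

View pics/cmp.png

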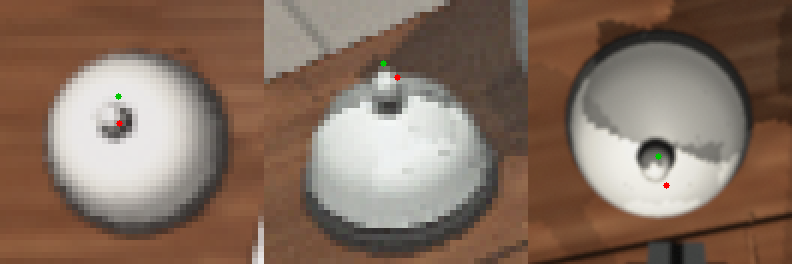

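```bash
python3 - <<'E'
from h import *
C={n:calibration(n) for n in("top","scene","wrist")}
obs=dict(top=[202.5,233,140.3,171.5],scene=[186.5,218.8,None,248],wrist=[225,317.5,153.5,247.5])
for n in C:
  print(n,"obs",obs[n])
  for x in(.5585,.564,.5694):
    pts=[]
    for z,r in((.003,.041),(.012,.041),(.02,.037)):
      for a in np.linspace(0,6.28,60): pts.append(proj(C[n],[x+r*np.cos(a),.316+r*np.sin(a),z]))
    p=np.array(pts);print(x,p[:,0].min().round(1),p[:,0].max().round(1),p[:,1].min().round(1),p[:,1].max().round(1))
print("scene knob",at(C["scene"],200,217.5,.0635),"top",at(C["top"],213.6,151.8,.0635))
# least squares intersection per pair
def tri(a,b):
    A=[];y=[]
    for n,u,v in(a,b):
        d=ray(C[n],u,v);d/=np.linalg.norm(d);M=np.eye(3)-np.outer(d,d);A.append(M);y.append(M@C[n]["xyz"])
    s=np.linalg.lstsq(np.vstack(A),np.hstack(y),rcond=None);return s[0].round(4),s[1]
k=(("top",213.6,151.8),("scene",200,217.5),("wrist",271,218))
for i,j in((0,1),(0,2),(1,2)):print(k[i][0],k[j][0],tri(k[i],k[j]))
E
```

```text
top obs [202.5, 233, 140.3, 171.5]
0.5585 202.8 234.5 140.7 172.4
0.564 202.8 234.5 138.7 170.3
0.5694 202.8 234.5 136.6 168.3
scene obs [186.5, 218.8, None, 248]
0.5585 187.2 220.6 221.1 247.9
0.564 186.2 219.4 219.9 246.6
0.5694 185.2 218.4 218.7 245.3
wrist obs [225, 317.5, 153.5, 247.5]
0.5585 227.1 323.5 159.4 253.1
0.564 225.4 322.4 152.9 247.6
0.5694 223.7 321.3 146.5 242.1
scene knob [0.56397109 0.31742974 0.0635    ] top [0.55905392 0.31775246 0.0635    ]
top scene (array([0.5592, 0.3181, 0.067 ]), array([3.68202822e-06]))
top wrist (array([0.5629, 0.3195, 0.0473]), array([5.58353228e-06]))
scene wrist (array([0.5674, 0.3163, 0.0602]), array([1.53684301e-07]))
```

The views agree to within about ±5 mm in x, centred on 0.564, with y ≈ 0.317. The pads cover ±11 mm in x, so I'll aim at (0.564, 0.317). The knob's signature is contact at z = 0.0635, 2 N/mm, and a stop at 0.0595.

>>> apply_moves(
  steps=[0.6,0.4,-1,0,0.6,0.4,-3,0,0.6,0.4,-5,0,0.6,0.4,-6,0,0.6,0.4,-6.2,0,0.6,0.4,-6.2,0],
)

```text
clock: 6.73
position: [0.5648, 0.3182, 0.0679]
ee_rot: [0.001, 0.994, -0.106, -0.001]
contact_force: [0.6, 0.0, 0.4]
width: -0.0003
gripper_force: 0.0
```

```bash
python3 - <<'E'
from h import *
s=get_state();print(s["clock"],s["position"],s["contact_force"])
a=get_image("scene")[195:265,160:250,::-1];b=get_image("wrist")[130:290,180:380,::-1]
cv2.imwrite("pics/c4.png",np.hstack([cv2.resize(a,(400,311),interpolation=cv2.INTER_CUBIC),cv2.resize(b,(389,311))]))
E
```

```text
6.7333 [0.56481853 0.31816729 0.06792433] [0.60627905 0.01209717 0.37636403]
```

View pics/c4.png

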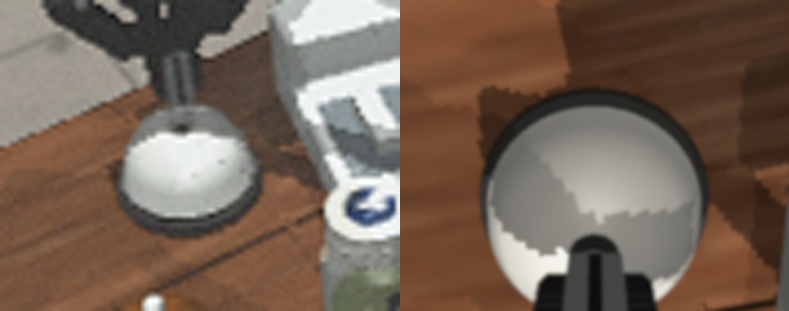

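The wrist view shows the fingertips centred laterally on the knob at (595,240), but the knob's far rim peeks out ahead of the pads. I'll shift 6 mm forward and press.

>>> apply_moves(
  steps=[0.6,0,0.1,0,0.6,0,0,0,0.6,0,-0.2,0,0.6,0,-0.4,0,0.6,0,-0.5,0,0.6,0,-0.6,0,0.6,0,-0.6,0],
)

```text
clock: 7.42
position: [0.571, 0.3188, 0.0627]
ee_rot: [0.0, 0.994, -0.105, -0.0]
contact_force: [-0.3, -0.5, 1.3]
width: -0.0003
gripper_force: 0.8
```

>>> apply_moves(
  steps=[0,0,-0.1,0,0,0,-0.2,0,0,0,-0.3,0,0,0,-0.4,0,0,0,-0.5,0,0,0,-0.5,0],
)

```text
clock: 7.92
position: [0.571, 0.3188, 0.0594]
ee_rot: [-0.0, 0.994, -0.105, 0.0]
contact_force: [-2.9, -1.7, 8.9]
width: 0.0001
gripper_force: 4.8
```

>>> apply_moves(
  steps=[0,0,-0.1,0,0,0,-0.15,0,0,0,-0.15,0],
)

```text
clock: 8.17
position: [0.5711, 0.3188, 0.0593]
ee_rot: [-0.0, 0.994, -0.105, 0.001]
contact_force: [-5.1, -2.0, 15.7]
width: -0.0002
gripper_force: 7.9
```

>>> apply_moves(
  steps=[0,0,0.5,0,0,0,1,0,0,0,3,0,0,0,6,0,0,0,9,0,0,0,12,0,0,0,12,0,0,0,12,0],
)

```text
clock: 8.83
position: [0.5725, 0.3194, 0.1783]
ee_rot: [-0.001, 0.994, -0.105, 0.002]
contact_force: [-0.4, 0.0, -0.8]
width: -0.0
gripper_force: 0.0
```

```bash
python3 - <<'E'
from h import *
s=get_state();print(s["clock"],s["position"],s["contact_force"])
a=get_image("scene")[160:270,170:370,::-1];b=get_image("wrist")[:,:,::-1]
cv2.imwrite("pics/c5.png",np.vstack([cv2.resize(a,(500,275),interpolation=cv2.INTER_CUBIC),cv2.resize(b[0:300],(500,268))]))
E
```

```text
8.8333 [0.57246985 0.3193926  0.17834631] [-0.39759786  0.01892792 -0.83693106]
```

View pics/c5.png

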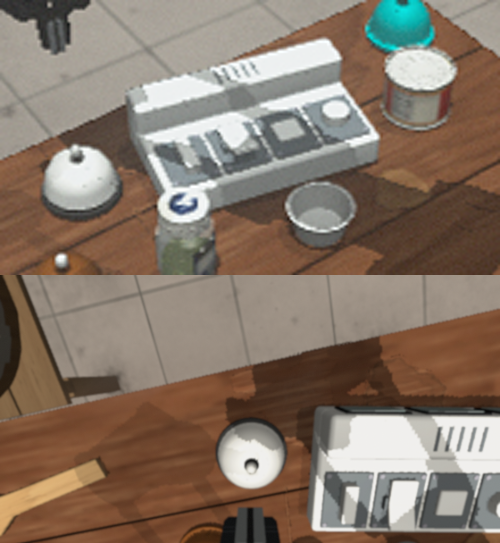

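The picture shows the square key in at (288,130) and the rocker tipped on at (237,135). The bell at (80,180) has its knob up again. The round key, bar key, jar, cup and tin are undisturbed, and the arm is clear at z = 0.18.

```bash
python3 -c "
from rig import *
print(sign_off())"
```

```text
the job is handed in; nothing more can be done
None
```

The job is done and handed in: rocker switched on, then the square key pushed fully in, then the white bell beside the box rung and released. It took about 9 s, and the last pictures showed nothing else disturbed.

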